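# Press a locating pin home with the bench locking pliers

### The job

On the desk stands a pair of locking pliers on a flat steel base, with an upright pen barrel between its jaws. Squeeze its two handles together until they lock and stay shut without being held, so that the jaws press the barrel's small pin home. Then let go and pull the release lever back by its upright post so that the pliers spring fully open again, leaving the pin home in the barrel.

Things in the scene. Friction and masses are not known exactly. Their poses are not given: they have to be found in the camera images.
- press_stand: Steel base plate 165 x 100 x 12 mm, fixed. Origin on the desk under the pliers' upright pivot, z up. Towards +x: jaws and upright 30 mm pen barrel (axis x = 45 mm, 112 mm high). Towards -x: two sleeved handles, mirror images about the x-z plane, x = -35 to -135 mm, 50 to 70 mm above the desk. Squeeze at x = -100 mm: 60 mm over the outside open, 32 mm locked. Loose things near by are not needed.
- left_handle (a joint): How far the handle on the stand's +y side is closed, rad (the other mirrors it): 0 open, 0.14 shut and locked. Both swing level about the pivot; each is a bar 12 mm thick, 20 mm high. A spring opens them up to about 0.105; past that they snap shut and stay. Squeezing takes up to about 12 N on each, 24 N on one alone.
- release_lever: Low flat bar under the handles (top 28 mm above the desk) ending in an upright round post 14 mm thick, 28 to 90 mm above the desk, at x = -140 mm of its frame (z up). Origin: its upright pivot, at x = -45 mm of the stand. Open: along the stand's x. Locking swings the post 0.40 rad (55 mm) to the stand's +y. Pulled a third of the way back (about 2 N), the pliers spring open and it returns to the middle.
- locating_pin (a joint): How far the headed steel pin (12 mm head, on the barrel's side towards the stand's +y, 60 mm above the desk) is pushed in, m: 0 to 0.0012 at the start, standing proud; 0.005 fully home. The closing jaws push it; it stays where it is left.

How it is judged (in metres and radians):
On the way, in this order (a step that is already met when the one before it is completed fails the run):
1. the handles themselves are squeezed shut, not driven by the release lever (value of joint left_handle above 0.06 rad and contact force between any of the fingers, the arm and press_stand above 1 N and contact force between each of the fingers, the arm and release_lever below 0.3 N), for 0.03 s.
2. the pliers are locked shut and stay so with the robot clear of the lever and of the handles (value of joint left_handle above 0.125 rad and contact force between each of the arm, the fingers and press_stand below 0.3 N), for 0.2 s.
3. the robot pulls or pushes the release lever (contact force between any of the fingers, the arm and release_lever above 0.3 N), for 0.03 s.
4. the pliers have sprung open (value of joint left_handle below 0.03 rad), for 0.2 s.
At the end, for the whole second after the job is handed in: The pliers are open (handle joint under 0.03 rad) and let go of, and the pin is home in the barrel (pushed in by more than 3.5 mm of its 5 mm) (value of joint left_handle below 0.03 rad and value of joint locating_pin above 0.0035 m); the robot touches nothing.
It also fails if it takes over 38 s, if anything falls off the work surface, if the arm or the gripper's body presses on something with over 40 N, if the wrist force passes 120 N, or if a joint passes its speed limit or range.

### The arm

A 6-joint arm with a two-finger parallel gripper is mounted at the origin on the work surface. World frame = base frame: x ahead of the robot, y to its left, z up, the work surface at z = 0. Lengths are in mm, angles in rad, forces in N, time in s.
With the tool pointing down it reaches from about 325 to 900 mm from the base axis. Payload 6.1 kg.
Tool frame: the origin (TCP) lies at the very end of the fingers, on their centre line; the grasp point (between the pads) lies 19 mm behind it; z points along the fingers, y is the line along which they close (so a half turn about z gives the same grasp; the last joint's range is limited). The gripper opens to 85 mm and grips with 20 to 120 N. Pads are 22 mm wide; open, the fingers measure 114 mm over their backs; the gripper's body (76 mm by 85 mm) begins 54 mm behind the grasp point. The pads swing forward as they close: fully open they stand 13 mm farther back than shut.
Start: joints at [-1.383, 0.22, 1.526, -0, 1.395, -0.126], TCP at [192.915, -594.474, 192.4] pointing down, gripper open.
Joint ranges: [-2.98, 2.98], [-0.91, 2.08], [0.09, 2.57], [-1.24, 4.39], [0.2, 2.65], [-2.68, 2.68]. Speed limits (rad/s): [2.57, 2.57, 3.01, 3.14, 3.14, 3.14].

### API

Orientations are given as a unit quaternion [w, x, y, z].
In Python, from plant import r, eyes, sign_off, finder gives the robot as it stands.
- The arm moves only by the shell command python3 -m inch 'ROWS' [FORCE]. ROWS is a JSON object of lists of equal length, an entry for each row: "claw": the closure, from -1 (fully open) to 1 (shut); "travel": the shift along the tool's x, y, z in cm, a list of three; "turn": the turn, a rotation vector about the tool's x, y, z in rad, a list of three. A call has exactly 5 rows; each row shifts and turns the commanded pose from where the row before left it, along the tool's axes as they then stand; what a row does not reach is not made up. A row lasts 1/8 s, in which the tool goes at most 62.5 mm and 10.7 degrees, less where a joint would pass 70% of its speed; a pose out of reach is approached as far as the arm can. A call is refused whole if a number of a shift passes 6.25 or a number of a turn 0.188, either way. A call with a gripper value outside its range is refused whole. The fingers move at their own pace and stop on an object; FORCE is the grip in N (left out, the last holds). Time passes only in rows, so rows that do not move let the fingers close, or fill a call up. It gives the time, the measured TCP pose, the force, the opening and the grip force at its end, in the units of the state.
- r.sense(): the state, without advancing time (a new reading comes with each control period).
- eyes.capture(name): name is "scene" or "side" or "wrist"; returns (picture, depth): 384x512x3 uint8, red, green, blue; 384x512 float32, mm along the optical axis (not along the pixel's ray), 0 where there is no reading.
- eyes.camera_info(name): a dict with "camera_matrix" (3x3 intrinsics, pixels), "world_to_cam" (4x4, takes a point from world to camera coordinates). Camera axes: x right, y up, looking along -z (the intrinsics and any distortion apply to the point x, -y, -z); pixel columns grow to the right and rows downward; lengths in mm; the calibration is good to about 2 mm. A picture is of the moment at which its call begins: read the wrist's pose just before it. camera_info takes no time and is no camera call; for the wrist camera it gives the pose at the moment of the call.
- sign_off(): hands the job in; it is judged then, once.
Trained networks look in the newest picture that a camera, given by its name, has taken for a name from the list of things; names that differ only in an ending like _2 or _b are one class to them, and where a whole thing is asked for, a point or a joint stands for the part that bears it (a point fixed in the world has none). Each returns a list of dicts, best first, with "score" (0 to 1); they miss things now and then, are a little off and sometimes report something else, mostly with a low value. They report only what shows in the picture. A call takes as long as a camera call.
- finder.recognise(camera, target): "centre" ([x, y, z] in mm, in world coordinates, good to about 4 mm: the middle of the surface that is visible of it).
The state is a dict: "clock": time; "joint_pos": joint angles; "qvel": joint speeds; "effort": joint torques, N m; "tcp_pos": TCP position; "orientation": TCP orientation; "wrist_force": force on the tool from outside, world axes, zero at the start; "wrist_torque": the same for the moment, N m; "opening": finger opening in mm; "gripper_force": force on a finger pad.
Only numpy, scipy, OpenCV 4.12 (cv2) and the standard library are available. Lean on these libraries where they do the work, as an engineer would, in place of code of your own. Each camera call takes 0.05 s, during which the arm holds its last target. There are 200 camera calls.

## Working session

There is one attempt and no reset: what is moved stays moved. The work goes in short steps, Python scripts to look and compute and a shell command to move; the robot and the scene stay as the last step left them, time stands still between calls to the robot, and variables do not carry over. Pictures are saved under pics/ and viewed, at most 10 in all, crops included, and the job is handed in when it is done.

```bash
ls; mkdir -p pics
python3 - <<'E'
from plant import r, eyes, finder
import cv2, numpy as np
for n in ("scene","side"):
    p,d=eyes.capture(n); np.savez('/tmp/%s.npz'%n,p=p,d=d)
    cv2.imwrite('pics/%s1.png'%n,p[:,:,::-1])
    i=eyes.camera_info(n); print(n,np.round(i["camera_matrix"],1).tolist(),np.round(i["world_to_cam"],3).tolist())
    for t in("press_stand","release_lever","left_handle","locating_pin"):
        print(t,[(np.round(k["centre"]).tolist(),round(k["score"],2)) for k in finder.recognise(n,t)[:3]])
s=r.sense();print({k:np.round(v,3).tolist() for k,v in s.items()})
E
```

```text
pics
scene [[457.1, 0.0, 254.5], [0.0, 457.1, 194.6], [0.0, 0.0, 1.0]] [[0.48, 0.877, 0.015, -381.939], [-0.722, 0.385, 0.575, 394.369], [0.498, -0.287, 0.818, -1005.109], [0.0, 0.0, 0.0, 1.0]]
press_stand [([668.0, -89.0, 29.0], 0.76)]
release_lever [([523.0, -64.0, 25.0], 0.59)]
left_handle [([636.0, -78.0, 72.0], 0.78)]
locating_pin [([712.0, -80.0, 64.0], 0.51)]
side [[398.4, 0.0, 263.2], [0.0, 398.4, 191.8], [0.0, 0.0, 1.0]] [[-0.955, -0.297, 0.001, 658.364], [0.202, -0.646, 0.736, -132.646], [-0.217, 0.703, 0.677, -611.717], [0.0, 0.0, 0.0, 1.0]]
press_stand [([629.0, -70.0, 47.0], 0.81)]
release_lever [([510.0, -58.0, 29.0], 0.56)]
left_handle [([601.0, -56.0, 68.0], 0.87)]
locating_pin []
{'clock': 0.5, 'joint_pos': [-1.383, 0.22, 1.527, -0.0, 1.395, -0.126], 'qvel': [0.001, -0.001, -0.001, 0.0, 0.001, 0.0], 'effort': [-0.001, -49.632, -38.932, -0.0, 0.002, 0.0], 'tcp_pos': [192.922, -594.469, 192.387], 'orientation': [-0.0, 0.988, 0.156, -0.0], 'wrist_force': [-0.612, 0.982, 0.421], 'wrist_torque': [-0.049, -0.041, -0.01], 'gripper_force': 0.0, 'opening': 85.436}
```

View pics/scene1.png

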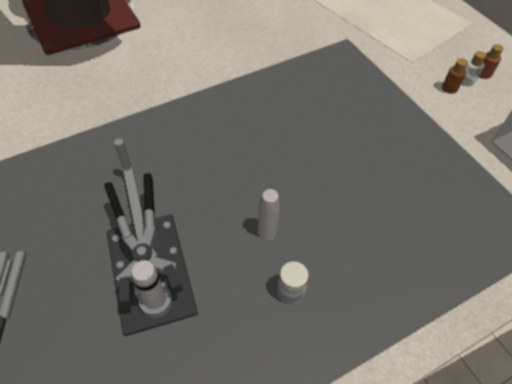

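View pics/side1.png

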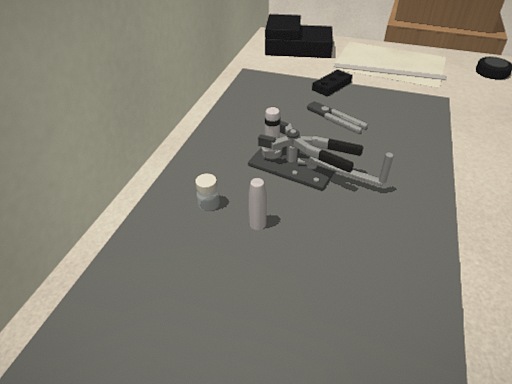

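The scene shows the pliers with the barrel at (148,285), pivot at (142,251), black sleeves at (115,200) and (149,190), and the lever post at (122,150). In the side view the barrel top is at (272,111), the pivot at (292,132) and the post top at (389,154). Next I triangulate these and build a top-down depth map.

```bash
cat > h.py <<'E'
import numpy as np, cv2
from plant import r, eyes, finder
def ray(info,uv):
    K=np.array(info["camera_matrix"]);T=np.array(info["world_to_cam"])
    q=np.linalg.inv(K)@[uv[0],uv[1],1.]; d=T[:3,:3].T@(q*[1,-1,-1])
    return -T[:3,:3].T@T[:3,3], d
def tri(a,b):
    (o,d),(p,e)=a,b
    s=np.linalg.lstsq(np.c_[d,-e],p-o,rcond=None)[0]
    x,y=o+s[0]*d,p+s[1]*e
    return (x+y)/2,np.linalg.norm(x-y)
def cloud(info,dep):
    K=np.array(info["camera_matrix"]);T=np.array(info["world_to_cam"])
    v,u=np.mgrid[:dep.shape[0],:dep.shape[1]]
    q=np.stack([u,v,np.ones_like(u)],-1)@np.linalg.inv(K).T*dep[...,None]*[1,-1,-1]
    return (q-T[:3,3])@T[:3,:3]
E
python3 - <<'E'
from h import *
I={n:eyes.camera_info(n) for n in("scene","side")}
for nm,a,b in(("barreltop",(145,268),(272,111)),("pivot",(142,251),(292,131)),("posttop",(121,142),(389,154))):
    p,e=tri(ray(I["scene"],a),ray(I["side"],b)); print(nm,p.round(),round(e,1))
W=np.full((300,400,3),255,np.uint8); 
for n in I:
    z=np.load(f'/tmp/{n}.npz'); P=cloud(I[n],z['d']); m=(z['d']>0)&(P[...,2]>6)&(P[...,2]<140)&(P[...,0]>430)&(P[...,0]<800)&(P[...,1]>-220)&(P[...,1]<60)
    Q=P[m];C=z['p'][m]
    np.savez(f'/tmp/c{n}.npz',Q=Q,C=C)
    for band,(lo,hi) in dict(plate=(9,16),).items():
        k=(Q[:,2]>lo)&(Q[:,2]<hi)&(Q[:,0]>570); print(n,band,k.sum(),cv2.minAreaRect(Q[k,:2].astype(np.float32)))
    k=(C.max(1)<45)&(Q[:,2]>55)&(Q[:,2]<80)
    print(n,'handle pts',k.sum())
    pts=Q[k]; 
    if k.sum()>8:
        _,lab,c=cv2.kmeans(pts[:,:2].astype(np.float32),2,None,(3,50,.1),5,0)
        for j in(0,1):
            g=pts[lab[:,0]==j]; print(len(g),g.mean(0).round(),g.min(0).round(),g.max(0).round(), cv2.fitLine(g[:,:2].astype(np.float32),2,0,.01,.01).ravel().round(2))
    k=(Q[:,0]<530)&(Q[:,2]>40)&(Q[:,1]>-100)&(Q[:,1]<0); print('post',Q[k].mean(0).round(1) if k.any() else 0,k.sum(),Q[k,2].max() if k.any() else 0)
E
```

```text
barreltop [702. -98. 111.] 0.2
pivot [660. -92.  78.] 0.3
posttop [478. -55.  89.] 2.8
scene plate 3894 ((670.6881713867188, -30.33184814453125), (241.99998474121094, 172.63035583496094), 72.8072738647461)
scene handle pts 728
580 [564. -73.  69.] [ 527. -105.   61.] [598. -36.  73.] [ 1.8000e-01  9.8000e-01  5.6437e+02 -7.2980e+01]
148 [ 707. -112.   62.] [ 682. -141.   55.] [721. -67.  74.] [ 2.8000e-01  9.6000e-01  7.0652e+02 -1.1159e+02]
post [484.  -60.6  70.1] 268 90.77945508520415
side plate 1421 ((651.4974365234375, -85.00677490234375), (90.67191314697266, 164.92684936523438), 78.66804504394531)
side handle pts 492
240 [559. -93.  63.] [ 525. -123.   55.] [690. -85.  73.] [ 9.9000e-01 -1.2000e-01  5.5923e+02 -9.2850e+01]
252 [568. -45.  63.] [535. -81.  55.] [719. -33.  73.] [ 9.6000e-01 -2.9000e-01  5.6813e+02 -4.5200e+01]
post [485.  -59.5  67.1] 248 91.04103958426592
```

```bash
python3 -m inch '{"claw":[-1,-1,-1,-1,-1],"travel":[[4.3,-3.2,0],[4.3,-3.2,0],[4.3,-3.2,0],[4.3,-3.2,0],[4.3,-3.2,0]],"turn":[[0,0,0],[0,0,0],[0,0,0],[0,0,0],[0,0,0]]}' 60
python3 -m inch '{"claw":[-1,-1,-1,-1,-1],"travel":[[4.3,-3.2,0],[4.3,-3.2,0],[4.3,-3.2,0],[4.3,-3.2,0],[4.3,-3.2,0]],"turn":[[0,0,0],[0,0,0],[0,0,0],[0,0,0],[0,0,0]]}'
python3 -m inch '{"claw":[-1,-1,-1,-1,-1],"travel":[[4.1,-3.1,0],[4.1,-3.1,0],[0,0,0],[0,0,0],[0,0,0]],"turn":[[0,0,0],[0,0,0],[0,0,0.171],[0,0,0.171],[0,0,0.171]]}'
python3 - <<'E'
from h import *
s=r.sense();print(s["clock"],s["tcp_pos"],s["orientation"],s["wrist_force"])
i=eyes.camera_info("wrist")
p,d=eyes.capture("wrist");np.savez('/tmp/w.npz',p=p,d=d,K=i["camera_matrix"],T=i["world_to_cam"])
cv2.imwrite('pics/w1.png',p[:,:,::-1])
print(np.round(i["world_to_cam"],2).tolist())
E
```

```text
clock: 1.12
tcp_pos: [348.9, -374.6, 192.7]
orientation: [0.0, 0.988, 0.156, 0.0]
wrist_force: [0.5, 0.1, -0.2]
opening: 85.7
gripper_force: 0.0
clock: 1.75
tcp_pos: [504.1, -155.9, 192.8]
orientation: [0.0, 0.988, 0.156, 0.0]
wrist_force: [0.7, -0.4, 0.0]
opening: 85.5
gripper_force: 0.0
clock: 2.38
tcp_pos: [562.1, -72.8, 192.4]
orientation: [0.0, 0.995, -0.102, 0.0]
wrist_force: [0.9, -0.2, -0.4]
opening: 85.4
gripper_force: 0.0
2.375 [562.10131316 -72.76269015 192.41017803] [ 2.90842784e-05  9.94792906e-01 -1.01916989e-01  7.20207088e-06] [ 0.91084815 -0.22615747 -0.39443013]
[[-0.2, -0.98, -0.0, 43.43], [0.94, -0.2, -0.26, -511.02], [0.26, -0.05, 0.97, -525.35], [0.0, 0.0, 0.0, 1.0]]
```

View pics/w1.png

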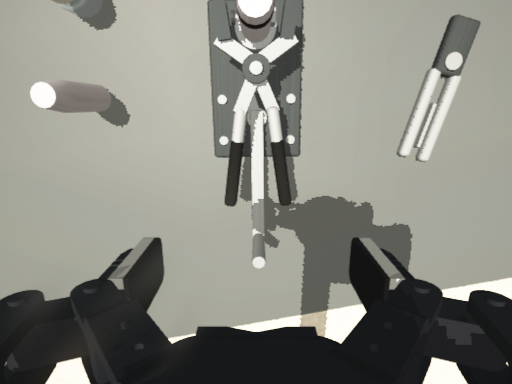

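The wrist view shows the pivot at (256,68), sleeve ends at about (231,204) and (285,202), and the post top at (259,261). The stand runs straight up the image. I refine the pose with a two-view check.

Run:
```python
from h import *
w=np.load('/tmp/w.npz'); i=dict(camera_matrix=w['K'],world_to_cam=w['T']); P=cloud(i,w['d'])
S=eyes.camera_info("scene"); D=eyes.camera_info("side")
for nm,uv,a,b in(("pivot",(256,68),(142,251),(292,131)),("post",(259,262),(121,142),(389,154))):
    print(nm,tri(ray(i,uv),ray(S,a)),tri(ray(i,uv),ray(D,b)),P[uv[1],uv[0]])
x0,y0,z0=0,0,0
g=(P[...,2]>60)&(P[...,2]<82)&(w['p'].max(2)<70); g[:130]=0; g[215:]=0; g[:,:215]=0;g[:,300:]=0
Q=P[g]; _,lab,c=cv2.kmeans(Q[:,:2].astype(np.float32),2,None,(3,50,.1),5,0)
for j in(0,1):
    q=Q[lab[:,0]==j]; print(len(q),q.mean(0),q.min(0),q.max(0),cv2.minAreaRect(q[:,:2].astype(np.float32)))
```

```text
pivot (array([658.26248416, -92.18144309,  75.61660503]), np.float64(0.9434591541392823)) (array([659.04349959, -92.47491232,  77.28544485]), np.float64(1.992278303871967)) [657.7247792  -92.55053871  80.34624749]
post (array([472.76626127, -55.56211916,  81.16403447]), np.float64(3.3619994682314056)) (array([476.98602158, -57.92857353,  88.48783126]), np.float64(0.5135271856400808)) [477.00353452 -58.03577624  89.05628411]
730 [567.85699928 -50.92035998  68.88716044] [535.16939175 -66.31530852  60.6794998 ] [598.62379679 -35.49539532  72.4824322 ] ((566.3269653320312, -50.38652801513672), (12.34416389465332, 64.90748596191406), 70.79253387451172)
767 [558.09805519 -97.5821164   68.73707162] [ 523.58912813 -105.41222202   60.61368433] [589.79249255 -90.31703952  71.21011861] ((556.8065185546875, -97.6507568359375), (12.364388465881348, 66.61113739013672), 86.71994018554688)
```

Height checks hold (handle tops at 69, post at 89) and the TCP is within 1 mm of the handles' centre line, so I descend.

```bash
python3 -m inch '{"claw":[-1,-1,-1,-1,-1],"travel":[[0.05,0.07,4],[0,0,4],[0,0,4],[0,0,3],[0,0,0]],"turn":[[0,0,0],[0,0,0],[0,0,0],[0,0,0],[0,0,0]]}' 60
python3 - <<'E'
from h import *
p,d=eyes.capture("side"); c=cv2.resize(p[90:230,230:430],None,fx=3,fy=3); cv2.imwrite('pics/s2.png',c[:,:,::-1])
E
```

```text
clock: 3.05
tcp_pos: [559.8, -73.2, 39.7]
orientation: [-0.0, 0.995, -0.098, -0.003]
wrist_force: [-1.1, 0.4, 0.2]
opening: 85.3
gripper_force: 0.0
```

View pics/s2.png

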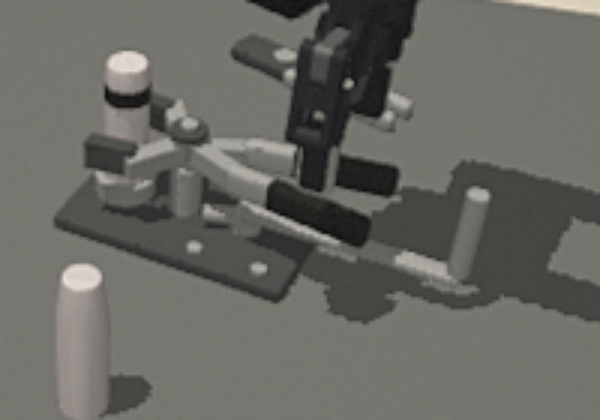

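The crop shows the finger tip at (315,185), seemingly in front of the far handle and not over the near handle. That doesn't match the pose, so I project the expected finger positions.

Run:
```python
from h import *
from scipy.spatial.transform import Rotation as R
s=r.sense(); q=s["orientation"]; M=R.from_quat([q[1],q[2],q[3],q[0]]).as_matrix(); t=np.array(s["tcp_pos"]); print(t,s["opening"],s["clock"],M.round(3).tolist())
i=eyes.camera_info("side");K=np.array(i["camera_matrix"]);T=np.array(i["world_to_cam"])
print('cam',-T[:3,:3].T@T[:3,3])
def pr(X):
    c=T[:3,:3]@X+T[:3,3]; c=c*[1,-1,-1]; u=K@c; return (u[:2]/u[2]-[230,90])*3, c[2]
for nm,o in dict(tcp=(0,0,0),fL=(0,-50,-13),fR=(0,50,-13),fLup=(0,-50,-60),fRup=(0,50,-60)).items(): print(nm,pr(t+M@np.array(o)))
p,d=eyes.capture("side")
for a in((315,170),(315,130),(320,205),(370,175),(330,70),(320,185),(308,185)): 
    u,v=int(230+a[0]/3),int(90+a[1]/3); print(a,cloud(i,d)[v,u].round(1))
```

```text
[561.56172677 -73.70266939  41.82846183] 85.30316598366011 3.1 [[0.981, -0.196, -0.002], [-0.196, -0.981, 0.001], [-0.002, -0.0, -1.0]]
cam [522.48585025 539.56857679 510.98953538]
tcp (array([326.78233005, 212.15724838]), np.float64(757.2971364462901))
fL (array([299.89849221, 240.38964213]), np.float64(716.1741626194215))
fR (array([356.53965479, 154.84888573]), np.float64(780.8338923212683))
fLup (array([309.16758039, 176.91155853]), np.float64(684.3836917063892))
fRup (array([367.41253851,  93.21995368]), np.float64(749.043421408236))
(315, 170) [568.5 -18.5 113.1]
(315, 130) [570.3  -3.4 148.7]
(320, 205) [565.6 -44.5  69. ]
(370, 175) [540.7 -89.5  65.1]
(330, 70) [567.4  -5.  185.1]
(320, 185) [565.5 -18.3 103.4]
(308, 185) [572.5 -21.7  99.4]
```

Run:
```python
from h import *
i=eyes.camera_info("side"); print(r.sense()["tcp_pos"])
p,d=eyes.capture("side"); P=cloud(i,d)
for v in range(150,174,2):
    print(v,[tuple(P[v,u].round().astype(int).tolist()) for u in (326,330,334,338,342)])
c=cv2.resize(p[90:190,280:400],None,fx=6,fy=6,interpolation=2); c=np.clip(c.astype(float)*2.2,0,255).astype(np.uint8); cv2.imwrite('pics/s3.png',c[:,:,::-1])
```

```text
[562.9086239  -74.04749126  43.2863181 ]
150 [(597, -157, 0), (577, -27, 97), (569, -20, 104), (563, -25, 102), (560, -92, 54)]
152 [(586, -57, 69), (579, -59, 69), (569, -24, 96), (562, -25, 97), (564, -159, 1)]
154 [(585, -51, 69), (578, -53, 69), (571, -54, 70), (571, -150, 1), (563, -154, -1)]
156 [(584, -50, 65), (577, -50, 67), (570, -48, 70), (563, -53, 68), (561, -145, 1)]
158 [(584, -50, 61), (577, -47, 65), (569, -48, 65), (562, -47, 68), (555, -48, 69)]
160 [(584, -51, 56), (576, -49, 59), (569, -44, 64), (561, -43, 67), (554, -41, 69)]
162 [(583, -49, 52), (575, -46, 57), (568, -46, 58), (561, -42, 63), (554, -39, 66)]
164 [(585, -76, 26), (575, -49, 50), (567, -42, 57), (560, -41, 59), (553, -38, 63)]
166 [(584, -71, 26), (576, -70, 28), (569, -73, 27), (560, -42, 54), (552, -40, 57)]
168 [(585, -82, 12), (576, -68, 25), (568, -66, 29), (561, -71, 26), (552, -39, 53)]
170 [(584, -77, 11), (576, -79, 11), (568, -68, 22), (560, -66, 25), (553, -66, 28)]
172 [(583, -72, 10), (575, -72, 12), (568, -83, 5), (561, -93, -1), (552, -66, 22)]
```

View pics/s3.png

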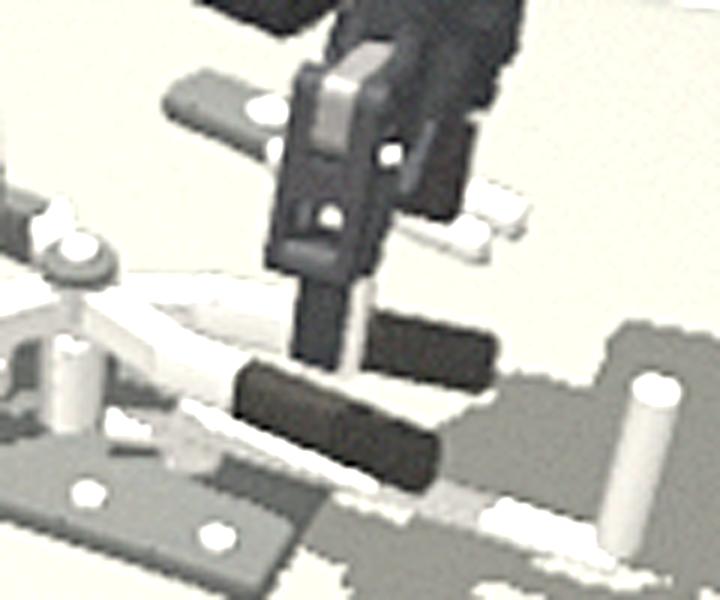

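The brightened crop shows the near finger ending above the handles. Depth puts its tip at z≈96, though the reported TCP is at 43. I idle one call and look again to see whether this is image lag or a real offset.

```bash
python3 -m inch '{"claw":[-1,-1,-1,-1,-1],"travel":[[0,0,0],[0,0,0],[0,0,0],[0,0,0],[0,0,0]],"turn":[[0,0,0],[0,0,0],[0,0,0],[0,0,0],[0,0,0]]}' 60
python3 - <<'E'
from h import *
print(r.sense()["joint_pos"])
for n in("side","scene"):
    i=eyes.camera_info(n); p,d=eyes.capture(n); P=cloud(i,d)
    m=(d>0)&(P[...,2]>40)&(np.hypot(P[...,0]-562,P[...,1]+73)<75)
    S=(P-[659,-92.4,0])@np.array([[.981,.195,0],[-.195,.981,0],[0,0,1]])
    for lo,hi in((33,70),(-70,-33)):
        k=m&(S[...,1]>lo)&(S[...,1]<hi)&(abs(S[...,0]+100)<20)
        print(n,lo,k.sum(), np.percentile(P[k][:,2],[0,2,10,50]) if k.any() else 0)
    c=p[90:190,280:400] if n=="side" else p[90:310,40:280]
    c=cv2.resize(c,None,fx=6 if n=="side" else 2.5,fy=6 if n=="side" else 2.5,interpolation=2); c=np.clip(c.astype(float)*2.2,0,255).astype(np.uint8); cv2.imwrite(f'pics/{n}4.png',c[:,:,::-1])
E
```

```text
clock: 3.82
tcp_pos: [562.3, -73.9, 42.4]
orientation: [-0.0, 0.995, -0.099, -0.0]
wrist_force: [-0.2, -0.6, -0.6]
opening: 85.2
gripper_force: 0.0
[-2.69652779e-01  2.39745039e-01  1.80317369e+00  4.87168012e-06
  1.09877739e+00  1.50032806e+00]
side 33 2750 [ 56.32130932 106.12722057 149.25081714 247.11023112]
side -70 195 [ 93.67847198  94.70411811  98.02826664 119.72588449]
scene 33 1803 [ 96.6973293  107.08640785 138.66027228 186.85235047]
scene -70 1792 [ 66.61414645 103.00358171 124.36818514 181.30020618]
```

View pics/side4.png

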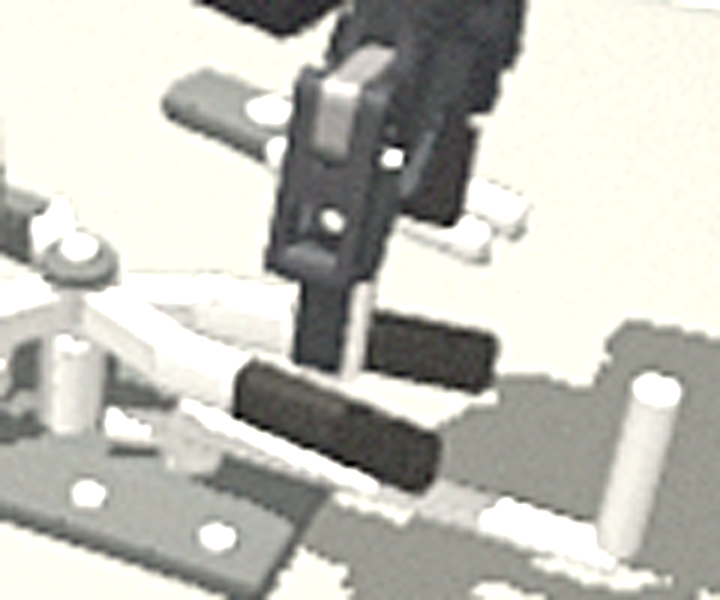

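Both fixed cameras agree that the open tips sit at z≈95, about 40 mm above what the stated tool length implies. I raise the arm to a safe height and close partway in free air to see where the tips are at the squeezing width.

```bash
python3 -m inch '{"claw":[-1,0.25,0.25,0.25,0.25],"travel":[[0,0,4.5],[0,0,0],[0,0,0],[0,0,0],[0,0,0]],"turn":[[0,0,0],[0,0,0],[0,0,0],[0,0,0],[0,0,0]]}' 60 >/dev/null 2>&1 <<< "" & kill $! 2>/dev/null; echo skipped
```

```text
skipped
```

I wrote that row with the wrong sign (tool +z is down) and tried to abort it. I'll check whether it ran.

```bash
sleep 3
python3 - <<'E'
from h import *
s=r.sense(); print(s["clock"],s["tcp_pos"],s["opening"],s["wrist_force"])
E
```

```text
3.925 [562.29927277 -73.86363176  42.32901857] 85.3653505889149 [ 0.14714578 -0.01137588 -0.00691709]
```

The abort worked and nothing moved (the clock only shows the camera calls). Now the move with the correct sign:

```bash
python3 -m inch '{"claw":[-1,0.25,0.25,0.25,0.25],"travel":[[0,0,-4.5],[0,0,0],[0,0,0],[0,0,0],[0,0,0]],"turn":[[0,0,0],[0,0,0],[0,0,0],[0,0,0],[0,0,0]]}' 60
python3 - <<'E'
from h import *
for n in("side","scene"):
    i=eyes.camera_info(n); p,d=eyes.capture(n); P=cloud(i,d)
    S=(P-[659,-92.4,0])@np.array([[.981,.195,0],[-.195,.981,0],[0,0,1]])
    k=(d>0)&(abs(S[...,1])<60)&(abs(S[...,0]+100)<14)&(S[...,2]>76)
    for lo in range(76,170,8):
        b=k&(S[...,2]>=lo)&(S[...,2]<lo+8)
        if b.sum()>2: print(n,lo,b.sum(),S[b].min(0).round(),S[b].max(0).round())
E
```

```text
clock: 4.55
tcp_pos: [561.5, -73.7, 86.2]
orientation: [-0.0, 0.995, -0.099, -0.001]
wrist_force: [-0.1, 0.6, -0.2]
opening: 32.3
gripper_force: 0.0
side 124 39 [-111.  -23.  124.] [-90.  27. 132.]
side 132 77 [-111.  -20.  132.] [-89.  30. 139.]
side 140 76 [-111.  -22.  140.] [-89.  30. 148.]
side 148 81 [-111.  -23.  148.] [-88.  30. 156.]
side 156 57 [-111.  -24.  156.] [-93.  30. 163.]
side 164 29 [-113.  -25.  164.] [-90.  45. 172.]
scene 124 27 [-109.  -23.  127.] [-88.  22. 132.]
scene 132 96 [-110.  -30.  132.] [-87.  29. 140.]
scene 140 98 [-110.  -30.  140.] [-86.  29. 148.]
scene 148 111 [-109.  -30.  148.] [-87.  29. 156.]
scene 156 105 [-109.  -30.  156.] [-87.  29. 164.]
scene 164 99 [-108.  -41.  164.] [-86.  43. 172.]
```

The fingers are centred (x ≈ −99, y ≈ 0), but both cameras put the tips about 39 mm above the reported height: at 126 with the report at 87. I therefore descend to a reported z≈5, which puts the tips at about 44 when closed, clear of the lever at 28. The gripper opens first.

```bash
python3 -m inch '{"claw":[-1,-1,-1,-1,-1],"travel":[[0,0,0],[0,0,0],[0,0,0],[0,0,0],[0,0,2.5]],"turn":[[0,0,0],[0,0,0],[0,0,0],[0,0,0],[0,0,0]]}' 60
python3 -m inch '{"claw":[-1,-1,-1,-1,-1],"travel":[[0,0,2.5],[0,0,2],[0,0,1.2],[0,0,0],[0,0,0]],"turn":[[0,0,0],[0,0,0],[0,0,0],[0,0,0],[0,0,0]]}' 60
python3 - <<'E'
from h import *
i=eyes.camera_info("side"); p,d=eyes.capture("side"); P=cloud(i,d)
S=(P-[659,-92.4,0])@np.array([[.981,.195,0],[-.195,.981,0],[0,0,1]])
k=(d>0)&(S[...,1]>38)&(S[...,1]<60)&(abs(S[...,0]+100)<14)&(S[...,2]>35)
print(np.percentile(S[k][:,2],[0,1,3]))
c=cv2.resize(p[90:190,280:400],None,fx=6,fy=6,interpolation=2); c=np.clip(c.astype(float)*2.2,0,255).astype(np.uint8); cv2.imwrite('pics/s5.png',c[:,:,::-1])
E
```

```text
clock: 5.28
tcp_pos: [564.7, -74.5, 64.5]
orientation: [0.0, 0.995, -0.099, 0.003]
wrist_force: [-0.3, -1.0, -0.0]
opening: 85.6
gripper_force: 0.0
clock: 5.9
tcp_pos: [563.1, -74.1, 6.2]
orientation: [0.0, 0.995, -0.099, 0.001]
wrist_force: [-0.1, 0.2, 0.9]
opening: 85.5
gripper_force: 0.0
[56.99955053 58.8676164  64.02105815]
```

View pics/s5.png

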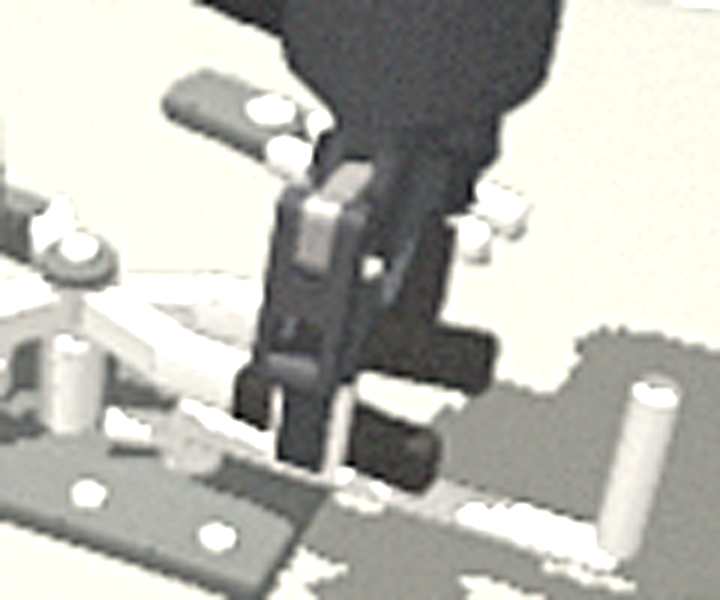

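The finger now straddles the near handle from outside, with its tip at (305,465) at z≈57 and swinging down as it closes. The lever is clear. Squeezing to just past the locked width:

```bash
python3 -m inch '{"claw":[0.3,0.3,0.3,0.3,0.3],"travel":[[0,0,0],[0,0,0],[0,0,0],[0,0,0],[0,0,0]],"turn":[[0,0,0],[0,0,0],[0,0,0],[0,0,0],[0,0,0]]}' 60
```

```text
clock: 6.58
tcp_pos: [563.1, -74.0, 6.8]
orientation: [0.0, 0.995, -0.099, 0.001]
wrist_force: [-1.9, 1.4, 6.8]
opening: 30.4
gripper_force: 36.2
```

```bash
python3 -m inch '{"claw":[-1,-1,-1,-1,-1],"travel":[[0,0,0],[0,0,0],[0,0,0],[0,0,-3],[0,0,-5]],"turn":[[0,0,0],[0,0,0],[0,0,0],[0,0,0],[0,0,0]]}' 60
python3 -m inch '{"claw":[0,1,1,1,1],"travel":[[0,0,-5],[0,0,0],[0,0,0],[0,0,0],[0,0,0]],"turn":[[0,0,0],[0,0,0],[0,0,0],[0,0,0],[0,0,0]]}' 60
python3 - <<'E'
from h import *
for n in("side","scene"):
    i=eyes.camera_info(n); p,d=eyes.capture(n); P=cloud(i,d)
    S=(P-[659,-92.4,0])@np.array([[.981,.195,0],[-.195,.981,0],[0,0,1]])
    k=(d>0)&(S[...,2]>40)&(S[...,2]<95)&(S[...,0]<-150)&(S[...,0]>-210)&(abs(S[...,1])<90)
    print(n,'post',k.sum(),S[k].mean(0).round(1),S[k].min(0).round(),S[k].max(0).round())
    k=(d>0)&(S[...,2]>62)&(S[...,2]<76)&(abs(S[...,0]+100)<12)&(abs(S[...,1])<45)
    print(n,'handles',k.sum(),S[k].min(0).round(),S[k].max(0).round())
    k=(d>0)&(S[...,2]>76)&(S[...,2]<230)&(abs(S[...,0]+100)<14)&(abs(S[...,1])<45); print('tip z',S[k][:,2].min(),S[k].min(0),S[k].max(0))
    c=p[80:200,240:420] if n=="side" else p[120:340,60:280]
    f=4 if n=="side" else 2.5
    cv2.imwrite(f'pics/{n}6.png',np.clip(cv2.resize(c,None,fx=f,fy=f,interpolation=2).astype(float)*1.7,0,255).astype(np.uint8)[:,:,::-1])
E
```

```text
clock: 7.2
tcp_pos: [560.2, -73.3, 83.8]
orientation: [-0.0, 0.995, -0.1, -0.003]
wrist_force: [0.8, 0.3, -0.1]
opening: 85.4
gripper_force: 0.0
clock: 7.82
tcp_pos: [561.3, -73.6, 133.7]
orientation: [-0.0, 0.995, -0.099, -0.001]
wrist_force: [0.4, -0.1, 0.0]
opening: -0.0
gripper_force: 0.0
side post 214 [-175.5   57.8   68.3] [-182.   48.   41.] [-168.   62.   91.]
side handles 163 [-112.  -16.   62.] [-88.  18.  71.]
tip z 171.10860153510708 [-113.57173194  -32.36604025  171.10860154] [-87.72172331  38.69846934 229.9905868 ]
scene post 243 [-170.4   53.    70.3] [-180.   46.   40.] [-166.   60.   91.]
scene handles 247 [-112.  -17.   63.] [-88.  15.  73.]
tip z 174.31040703084213 [-111.90874691  -39.10673828  174.31040703] [-86.00267192  36.79423249 229.99187322]
```

View pics/side6.png

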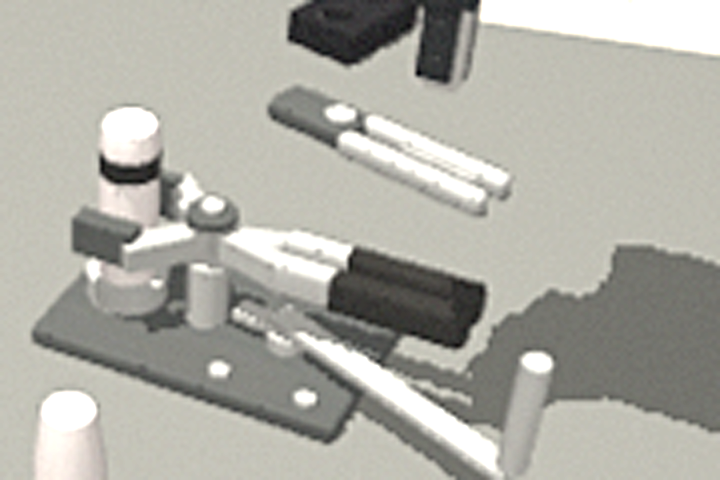

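The picture confirms the pliers are locked without being held: handles together at (410,295), post swung to +y at (528,420), measured at stand (−173.5, 54.5). Next I take the closed fingers to the outside of the post.

```bash
python3 -m inch '{"claw":[1,1,1,1,1],"travel":[[-3.75,-4.6,0],[-3.75,-4.6,0],[0,0,5.5],[0,0,5.5],[0,0,0]],"turn":[[0,0,0],[0,0,0],[0,0,0],[0,0,0],[0,0,0]]}' 60
python3 - <<'E'
from h import *
n="side"; i=eyes.camera_info(n); p,d=eyes.capture(n); P=cloud(i,d)
S=(P-[659,-92.4,0])@np.array([[.981,.195,0],[-.195,.981,0],[0,0,1]])
k=(d>0)&(S[...,2]>35)&(S[...,2]<85)&(abs(S[...,0]+174)<20)&(S[...,1]>66)&(S[...,1]<130)
print(k.sum(),S[k].min(0).round(1),S[k].max(0).round(1))
print((np.array(r.sense()["tcp_pos"])-[659,-92.4,0])@np.array([[.981,.195,0],[-.195,.981,0],[0,0,1]]))
E
```

```text
clock: 8.55
tcp_pos: [501.9, 31.8, 21.0]
orientation: [0.0, 0.995, -0.099, -0.005]
wrist_force: [0.1, 0.1, 0.9]
opening: 0.2
gripper_force: 0.0
147 [-189.4   84.6   59.4] [-167.4  106.7   85. ]
[-175.16295335   91.39563555   24.05193887]
```

Tip at z≈59, finger beside the post as planned. Now I pull it back gently.

```bash
python3 -m inch '{"claw":[1,1,1,1,1],"travel":[[0,1.2,0],[0,1,0],[0,1,0],[0,1,0],[0,0.8,0]],"turn":[[0,0,0],[0,0,0],[0,0,0],[0,0,0],[0,0,0]]}' 60
python3 - <<'E'
from h import *
for n in("side","scene"):
    i=eyes.camera_info(n); p,d=eyes.capture(n); P=cloud(i,d)
    S=(P-[659,-92.4,0])@np.array([[.981,.195,0],[-.195,.981,0],[0,0,1]])
    k=(d>0)&(S[...,2]>62)&(S[...,2]<76)&(abs(S[...,0]+100)<12)&(abs(S[...,1])<45)
    print(n,'handles',k.sum(),S[k].min(0).round(),S[k].max(0).round())
    k=(d>0)&(S[...,2]>40)&(S[...,2]<95)&(S[...,0]<-150)&(S[...,0]>-210)&(S[...,1]<28)&(S[...,1]>-60)
    print(n,'post',k.sum(),S[k].mean(0).round(1) if k.any() else 0)
E
```

```text
clock: 9.22
tcp_pos: [497.2, -18.9, 25.7]
orientation: [0.0, 0.995, -0.1, 0.0]
wrist_force: [0.3, -0.1, -0.3]
opening: 0.2
gripper_force: 0.0
side handles 166 [-112.  -29.   62.] [-88.  32.  71.]
side post 176 [-187.2    3.3   67.4]
scene handles 248 [-112.  -33.   63.] [-88.  31.  72.]
scene post 266 [-180.4    0.    70. ]
```

The pliers are open again (handles ±31) and the post is back in the middle. I retreat and check the pin.

```bash
python3 -m inch '{"claw":[1,1,1,1,1],"travel":[[0,-3,0],[0,-1,-3],[0,0,-6],[0,0,-6],[0,0,0]],"turn":[[0,0,0],[0,0,0],[0,0,0],[0,0,0],[0,0,0]]}' 60
python3 -m inch '{"claw":[1,1,1,1,1],"travel":[[-6,-1,0],[-4,0,0],[0,0,0],[0,0,0],[0,0,0]],"turn":[[0,0,0],[0,0,0],[0,0,0],[0,0,0],[0,0,0]]}' 60
python3 - <<'E'
from h import *
for n in("side","scene"):
    i=eyes.camera_info(n); p,d=eyes.capture(n); P=cloud(i,d)
    S=(P-[659,-92.4,0])@np.array([[.981,.195,0],[-.195,.981,0],[0,0,1]])
    k=(d>0)&(S[...,2]>62)&(S[...,2]<76)&(abs(S[...,0]+100)<12)&(abs(S[...,1])<45)
    print(n,'handles',k.sum(),S[k].min(0).round(),S[k].max(0).round())
    print([(np.round(t["centre"]).tolist(),round(t["score"],2)) for t in finder.recognise(n,"locating_pin")])
    if n=="scene": a=np.load('/tmp/scene.npz')['p'][245:325,105:185]; b=p[245:325,105:185]; f=5
    else: a0=np.load('/tmp/side.npz')['p'][95:170,245:320]; b0=p[95:170,245:320]
c=np.vstack([np.hstack([cv2.resize(x,(380,290),interpolation=2) for x in q]) for q in((a,b),(a0,b0))])
cv2.imwrite('pics/pin.png',np.clip(c.astype(float)*1.7,0,255).astype(np.uint8)[:,:,::-1])
s=r.sense();print(s["clock"],s["tcp_pos"],s["wrist_force"])
E
```

```text
clock: 9.95
tcp_pos: [509.2, 21.2, 181.6]
orientation: [0.0, 0.995, -0.099, 0.006]
wrist_force: [0.9, 0.4, -0.2]
opening: 0.1
gripper_force: 0.0
clock: 10.58
tcp_pos: [409.8, 50.7, 175.4]
orientation: [0.0, 0.995, -0.1, 0.0]
wrist_force: [1.4, 0.8, 0.1]
opening: -0.2
gripper_force: 0.0
side handles 159 [-112.  -30.   62.] [-88.  31.  71.]
[]
scene handles 244 [-112.  -33.   63.] [-88.  31.  72.]
[]
10.775 [409.37722071  50.77012507 175.24057751] [-0.16049783 -0.56701616 -0.13050703]
```

View pics/pin.png

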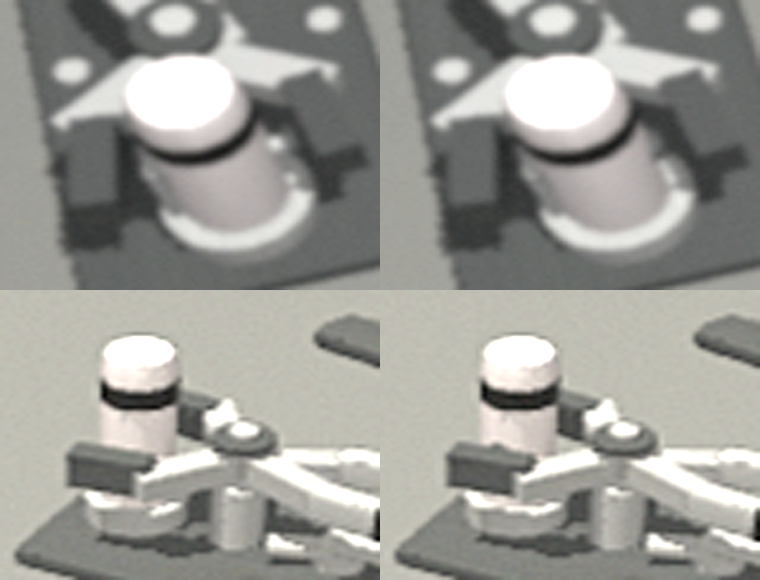

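Comparing before (left) and after (right): the bright pin head that stood proud at (280,145) in the scene crop is gone, so the pin is home. The pliers are open and the robot is clear, so I hand in.

```bash
python3 -c "
from plant import sign_off
print(sign_off())"
```

```text
the job is handed in; nothing more can be done
None
```

Job handed in: the pliers were squeezed until they locked, then released by the lever post and sprang open; in the before/after pictures the pin looks home (depth not measured), and the robot is clear at about 11 s of the 38 s allowed.

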